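# Pack the travel atomiser into its cradle and lock it

## Robot

A 7-joint arm with a two-finger parallel gripper is mounted at the origin on the work surface. World frame = base frame: x ahead of the robot, y to its left, z up, the work surface at z = 0. Lengths are in m, angles in rad, forces in N, time in s.
With the tool pointing down it reaches from about 0.425 to 0.925 m from the base axis. Payload 6.8 kg.
Tool frame: the origin (TCP) lies where the fingers leave the gripper's body, on its centre line; the fingertips stand 73 mm ahead of it and the grasp point (between the pads) lies 54 mm ahead of it; z points along the fingers, y is the line along which they close (so a half turn about z gives the same grasp; the last joint's range is limited). The gripper opens to 85 mm and grips with 20 to 120 N. Pads are 22 mm wide; open, the fingers measure 114 mm over their backs; the gripper's body (76 mm by 85 mm) begins 54 mm behind the grasp point. The pads swing forward as they close: fully open they stand 13 mm farther back than shut.
Start: joints at [1.014, 0.477, 0.022, 1.555, -0.011, 1.109, -0.083], TCP at [0.293, -0.608, 0.304] pointing down, gripper open.
Joint ranges: [-2.96, 2.96], [-0.34, 2.1], [-1.41, 1.46], [0.24, 2.44], [-1.37, 4.51], [0.17, 1.92], [-2.96, 2.96]. Speed limits (rad/s): [2.39, 2.39, 3.14, 3.14, 3.14, 3.14, 3.14].

## Interface

Orientations are given as a rotation vector (axis times angle).
In Python, from bench import r, workorder, grab_frame, camera_info gives the robot as it stands (r), with the cameras as plain functions and the job (workorder).
- The arm moves only by the shell command python3 drive.py 'ROWS' [OPENING] [FORCE]. ROWS is rows parted by semicolons, their numbers by spaces, 1 to 5 of them, each of 6 numbers: dx, dy, dz in m, then a rotation vector rx, ry, rz in rad; each row is the pose to reach, as a shift and turn from the pose commanded when the command began, along the tool's axes at that moment; what a row does not reach only later rows make up. A row lasts 1/10 s, in which the tool goes at most 0.05 m and 0.15 rad, less where a joint would pass 70% of its speed; a pose out of reach is approached as far as the arm can. OPENING is the finger opening in m, set as the command begins (- or left out keeps the last). The fingers move at their own pace and stop on an object; FORCE is the grip in N (left out, the last holds). Time passes only in rows, so rows that do not move let the fingers close. It prints the time, the measured TCP pose, the force, the opening and the grip force at its end.
- r.get_obs(): the state, without advancing time (a new reading comes with each control period).
- grab_frame(name): name is "scene" or "top" or "wrist"; returns (picture, depth): 480x640x3 uint8, blue, green, red; 480x640 float32, m along the optical axis (not along the pixel's ray), 0 where there is no reading.
- camera_info(name): a dict with "camera_matrix" (3x3 intrinsics, pixels), "k1" (the pictures are not rectified: a ray, as slopes to the right and down, at radius r is drawn at 1 + k1 r^2 times it, then the intrinsics apply), "R" (3x3) and "t" (3): a world point X has camera coordinates R X + t. Camera axes: x right, y down, z forward; pixel columns grow to the right and rows downward; lengths in m; the calibration is good to about 2 mm. A picture is of the moment at which its call begins: read the wrist's pose just before it. camera_info takes no time and is no camera call; for the wrist camera it gives the pose at the moment of the call.
- workorder.hand_in(): hands the job in; it is judged then, once.
The state is a dict: "clock": time; "joints": joint angles; "qvel": joint speeds; "tau": joint torques, N m; "tcp_pos": TCP position; "orientation": TCP orientation; "contact_force": force on the tool from outside, world axes, zero at the start; "moment": the same for the moment, N m; "grip_width": finger opening in m; "gripper_force": force on a finger pad.
Only numpy, scipy, OpenCV 4.12 (cv2) and the standard library are available. Lean on these libraries where they do the work, as an engineer would, in place of code of your own. Each camera call takes 0.05 s, during which the arm holds its last target. There are 200 camera calls.

## Task

Pinch the standing travel atomiser by its two side studs, press its foot on the counter and let it pivot within the fingers until it lies level in your grip, then carry it over and lower it, still held, fully down into the dark wooden cradle with the nozzle in the narrow end. Let go and swing the cradle's locking lever fully shut across it. Leave the other things on the counter as they stand.

Things in the scene. Friction and masses are not known exactly. Their poses are not given: they have to be found in the camera images.
- counter: Pale stone counter, the work surface, top at z = 0; fixed.
- atomiser: Travel perfume atomiser, 130 mm long, 90 g, standing on its foot: square gilded metal body 24 x 24 mm, 108 mm long, then a round steel nozzle 14 mm across, 22 mm long. Origin: centre of the square foot face. x: along it, foot to nozzle tip (up at the start); y: through the two studs.
- atomiser_studs (a point): Midpoint between the atomiser's two round steel finger studs, on its axis, 80 mm from the foot (50 mm below the nozzle tip). The studs are discs 14 mm across standing 3 mm out of the +y and -y faces: 30 mm over both. Pinched there it keeps its angle when carried; with its foot pressed down at 10 to 20 N it pivots, pressed less it may slide. Axes as the atomiser's.
- cradle: Fixed dark wooden cradle, open at the top; base 80 (x) x 164 (y) x 8 mm, walls up to 32 mm above the counter. Origin: centre of its underside; z up. The atomiser lies in it along y, foot towards -y, nozzle towards +y. Between y = -20 and 47 mm it has no side walls: room for the fingers at the studs.
- cradle_foot (a point): Middle of the floor of the cradle's wide foot pocket, 8 mm above the counter at x = 0, y = -45 mm in the cradle's frame. The pocket is 31 mm wide between walls 5 mm thick, from y = -69 (end wall) to y = -20 mm.
- cradle_notch (a point): Middle of the floor of the cradle's narrow nozzle notch, 8 mm above the counter at x = 0, y = 58 mm in the cradle's frame. The notch is 22 mm wide between cheeks 7 mm thick, from y = 47 to y = 69 mm (end wall).
- cradle_seat (a point): Point 20 mm above the counter over the cradle's origin (pocket floor at 8 mm), where the middle of the packed atomiser's length and thickness lies; axes as the cradle's. Packed, its foot is at y = -65 mm, its studs at y = +15 mm, its nozzle tip at y = +65 mm, each with 4 mm of play.
- lever (a joint): Angle of the cradle's brass locking lever about an upright hinge: 0 = fully shut on its stop, pointing along the cradle's -x over the foot pocket; opens anticlockwise seen from above (1.57 = along the cradle's -y), limit 1.75. Starts open, 1.15 to 1.6; stays where left; about 0.5 N at the pin moves it. Bar 12 mm wide, 37 to 43 mm above the counter, 5 mm over the packed atomiser.
- lever_hinge (a point): Point on the lever's hinge axis, 40 mm above the counter, at x = 30, y = -45 mm in the cradle's frame.
- lever_pin (a point): Top centre of the upright round pin, 12 mm across, on the lever's free end, 77 mm from the hinge axis. The pin stands from 43 to 85 mm above the counter; push it to swing the lever.
- oud0: Amber glass oud bottle with crystal stopper, 60 mm across, 127 mm tall, on the gilded tray; bystander. Origin: centre of its underside.
- oud1: As oud0, in the middle of the tray, 54 mm across, 147 mm tall; bystander.
- oud2: As oud0, 66 mm across, 117 mm tall; bystander.
- burner: White porcelain incense burner, 92 mm across, 95 mm tall; bystander. Origin: centre of its underside.
- lipstick: Round gold plastic lipstick tube standing upright, 21 mm across, 76 mm tall, without studs; bystander. Origin: centre of its underside.
- cream_jar: White porcelain jar with a gold cap, 64 mm across, 50 mm tall; bystander. Origin: centre of its underside.
- brush: Brush with a dark wooden handle, 170 mm long, lying flat; bystander.
- dish: Shallow white porcelain dish, 90 mm across, 22 mm tall; bystander. Origin: centre of its underside.

How it is judged:
On the way, in this order (a step that is already met when the one before it is completed fails the run):
1. pinched in the fingers, the atomiser leans with its foot on the counter, 30 to 65 degrees from upright (contact force between the fingers and atomiser above 3 N and contact force between atomiser and counter above 0.3 N and angle between atomiser's own x axis and vertical between 0.52 and 1.13 rad), for 0.1 s.
2. the atomiser is carried in the fingers, clear of the counter and within 20 degrees of level (contact force between the fingers and atomiser above 3 N and height (world z) of atomiser_studs above 0.045 m and contact force between atomiser and counter below 0.05 N and angle between atomiser's own x axis and vertical between 1.22 and 1.92 rad), for 0.2 s.
3. the atomiser lies fully down in the cradle, nozzle in the narrow end, still touched by the fingers, with the lever still open (over 0.8 rad) (y of atomiser in the frame of cradle_seat between -0.074 and -0.056 m and x of atomiser_studs in the frame of cradle_seat between -0.007 and 0.007 m and z of each of atomiser_studs, atomiser in the frame of cradle_seat below 0.006 m and angle between the x axis of atomiser and the y axis of cradle, either way round below 0.15 rad and contact force between the fingers and atomiser above 0.3 N and value of joint lever above 0.8 rad), for 0.1 s.
At the end, for the whole second after the job is handed in: The atomiser lies at rest fully down in the cradle (foot and studs within 6 mm of packed height, studs within 7 mm of the middle line, foot within 9 mm lengthwise, nozzle in the narrow end, aligned to 0.15 rad) and the lever is shut to within 0.12 rad (y of atomiser in the frame of cradle_seat between -0.074 and -0.056 m and x of atomiser_studs in the frame of cradle_seat between -0.007 and 0.007 m and z of each of atomiser_studs, atomiser in the frame of cradle_seat below 0.006 m and angle between the x axis of atomiser and the y axis of cradle, either way round below 0.15 rad and value of joint lever below 0.12 rad and linear speed of atomiser below 0.02 m/s and velocity of joint lever below 0.05 rad/s); the robot touches nothing.
It fails at once if a bystander is knocked over or pushed more than 30 mm (distance of any of oud0, oud1, oud2, burner, lipstick, cream_jar, brush, dish from where it was at the start of the episode above 0.03 m or angle between any of oud0, oud1, oud2, burner, lipstick, cream_jar, dish's own z axis and vertical above 0.5 rad).
It also fails if it takes over 67 s, if anything falls off the work surface, if the arm or the gripper's body presses on something with over 40 N, if the wrist force passes 120 N, or if a joint passes its speed limit or range.

## Working session

There is one attempt and no reset: what is moved stays moved. The work goes in short steps, Python scripts to look and compute and a shell command to move; the robot and the scene stay as the last step left them, time stands still between calls to the robot, and variables do not carry over. Pictures are saved under pics/ and viewed, at most 13 in all, crops included, and the job is handed in when it is done.

```bash
ls; mkdir -p pics; cat > h.py <<'E'
import numpy as np,cv2
from bench import r, workorder, grab_frame, camera_info
def save(n,img): cv2.imwrite(f'pics/{n}.png',img)
def ray(cam,u,v,z=0):
    c=camera_info(cam) if isinstance(cam,str) else cam
    K=np.array(c["camera_matrix"]);R=np.array(c["R"]);t=np.array(c["t"])
    d=np.array([(u-K[0,2])/K[0,0],(v-K[1,2])/K[1,1]]);s=d.copy()
    for _ in range(20): s=d/(1+c["k1"]*(s@s))
    w=R.T@np.array([s[0],s[1],1]);o=-R.T@t
    return o+w*(z-o[2])/w[2]
def cloud(cam,c,dep):
    K=np.array(c["camera_matrix"]);R=np.array(c["R"]);t=np.array(c["t"])
    v,u=np.mgrid[0:480,0:640]
    p=cv2.undistortPoints(np.stack([u,v],-1).reshape(-1,1,2).astype(float),K,np.array([c["k1"],0,0,0.])).reshape(480,640,2)
    X=np.dstack([p*dep[...,None],dep])
    return (X-t)@R
E
python3 - <<'E'
from h import *
o=r.get_obs();print({k:np.round(v,3) for k,v in o.items()})
for n in("scene","top"):
    a,d=grab_frame(n);save(n,a);np.save(n,d);c=camera_info(n);print(n,-np.array(c["R"]).T@np.array(c["t"]),np.round(c["R"],2),c["k1"])
E
```

```text
bench.py
drive.py
pics
{'clock': np.float64(0.0), 'joints': array([ 1.014,  0.478,  0.022,  1.556, -0.012,  1.109, -0.083]), 'qvel': array([ 0.   , -0.   ,  0.001,  0.   ,  0.002,  0.002, -0.   ]), 'tau': array([-0.0000e+00, -5.9644e+01,  1.6080e+00, -2.8120e+01,  1.2000e-02,
        9.0000e-03,  0.0000e+00]), 'tcp_pos': array([ 0.293, -0.608,  0.303]), 'orientation': array([-3.061e+00, -6.990e-01,  1.000e-03]), 'contact_force': array([0.143, 0.614, 0.123]), 'moment': array([ 0.032,  0.002, -0.002]), 'gripper_force': np.float64(0.0), 'grip_width': np.float64(0.085)}
scene [1.2729402  0.71105705 0.773681  ] [[-0.74  0.67  0.02]
 [ 0.36  0.42 -0.83]
 [-0.56 -0.61 -0.56]] 0.015190415123736731
top [ 0.51267783 -0.02671031  1.46545584] [[ 0.01 -1.   -0.02]
 [-1.   -0.01 -0.07]
 [ 0.07  0.02 -1.  ]] -0.05383764238697725
```

View pics/top.png

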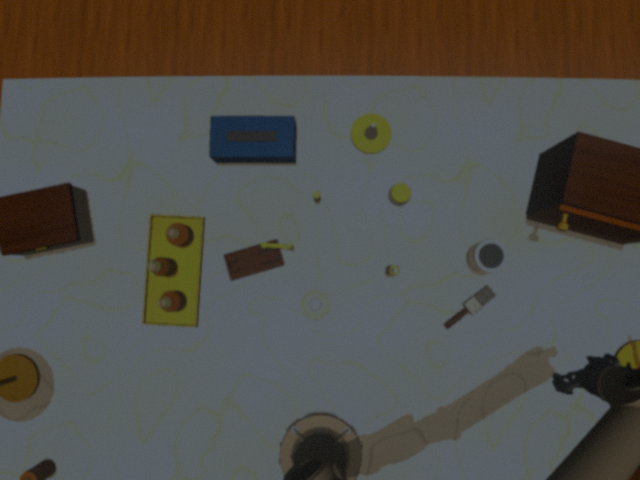

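View pics/scene.png

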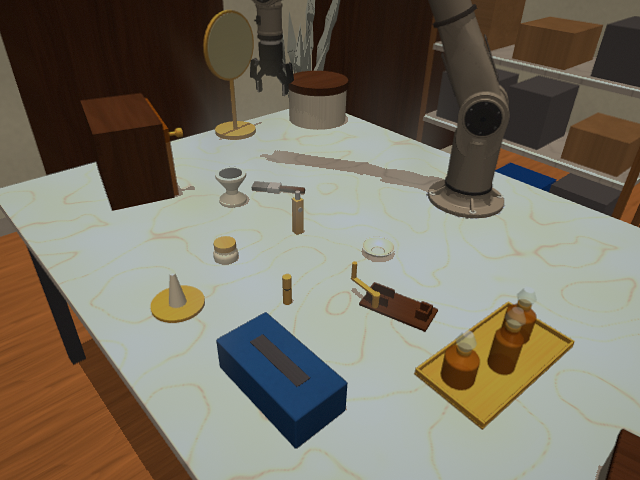

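The top view shows the atomiser at (392,270), the cradle at (255,260) with its lever towards (290,246), and the lipstick at (317,196). In the scene view the atomiser is at (298,215).

```bash
cat > m.py <<'E'
from h import *
A=cv2.imread('pics/top.png');B=cv2.imread('pics/scene.png')
ct=camera_info("top");cs=camera_info("scene")
T=cloud("top",ct,np.load("top.npy"));S=cloud("scene",cs,np.load("scene.npy"))
def st(P,n):
    if len(P): print(n,len(P),P.mean(0).round(4),P.min(0).round(4),P.max(0).round(4))
for n,C in(("T",T),("S",S)):
    P=C[(abs(C[...,0]-ray("top",392,270)[0])<.06)&(abs(C[...,1]-ray("top",392,270)[1])<.06)]
    for a,b in((-.02,.01),(.02,.1),(.112,.14)): st(P[(P[:,2]>a)&(P[:,2]<b)],n+" atom %.2f"%a)
    c=ray("top",258,260)
    P=C[(abs(C[...,0]-c[0])<.1)&(abs(C[...,1]-c[1])<.13)]
    for a,b in((.004,.012),(.025,.034),(.036,.047),(.06,.1)): st(P[(P[:,2]>a)&(P[:,2]<b)],n+" crad %.2f"%a)
a=cv2.resize(A[225:295,215:305],None,fx=6,fy=6,interpolation=3)
b=cv2.resize(B[255:335,345:445],None,fx=5,fy=5,interpolation=3)
c=cv2.resize(B[185:240,270:325],None,fx=6,fy=6,interpolation=3)
d=cv2.resize(A[255:285,375:410],None,fx=6,fy=6,interpolation=3)
W=np.zeros((600,800,3),np.uint8)
a=cv2.resize(a,(450,350));W[:350,:450]=a;W[:275,460:800]=cv2.resize(b,(340,275));W[280:580,500:800]=cv2.resize(c,(300,300));W[360:540,:210]=d
save('crop',cv2.convertScaleAbs(W,alpha=1.6))
E
python3 m.py
```

```text
T atom -0.02 1559 [ 0.5278 -0.2028  0.0006] [ 0.4695 -0.2626 -0.0124] [ 0.5866 -0.1442  0.01  ]
T atom 0.02 35 [ 0.5251 -0.1843  0.068 ] [ 0.5133 -0.2089  0.0206] [ 0.5383 -0.1785  0.0983]
T atom 0.11 30 [ 0.5263 -0.1925  0.1263] [ 0.516  -0.1998  0.1121] [ 0.5347 -0.1836  0.1365]
T crad 0.00 1628 [0.551  0.1941 0.0072] [0.4539 0.0573 0.004 ] [0.6534 0.315  0.012 ]
T crad 0.03 100 [0.5534 0.1963 0.0305] [0.5179 0.1223 0.0251] [0.6043 0.2742 0.0338]
T crad 0.04 119 [0.5865 0.1448 0.0422] [0.5179 0.0847 0.036 ] [0.6035 0.27   0.047 ]
T crad 0.06 17 [0.5899 0.086  0.0837] [0.5849 0.0818 0.0605] [0.5961 0.0923 0.0922]
S atom -0.02 819 [ 0.5357 -0.196   0.001 ] [ 0.4678 -0.2626 -0.0047] [ 0.5876 -0.1431  0.0099]
S atom 0.02 283 [ 0.5324 -0.1878  0.0599] [ 0.5161 -0.2082  0.0201] [ 0.544  -0.1779  0.0995]
S atom 0.11 38 [ 0.5294 -0.1916  0.1238] [ 0.5227 -0.2005  0.1135] [ 0.5367 -0.1856  0.1331]
S crad 0.00 1223 [0.5591 0.2114 0.0083] [0.4537 0.0578 0.004 ] [0.6519 0.3118 0.012 ]
S crad 0.03 271 [0.5559 0.2007 0.0301] [0.5162 0.1238 0.025 ] [0.6055 0.276  0.0339]
S crad 0.04 184 [0.596  0.1345 0.0429] [0.5839 0.0853 0.0372] [0.6064 0.176  0.0469]
S crad 0.06 55 [0.5933 0.0911 0.0758] [0.5851 0.0823 0.0612] [0.5997 0.0967 0.0869]
```

View pics/crop.png

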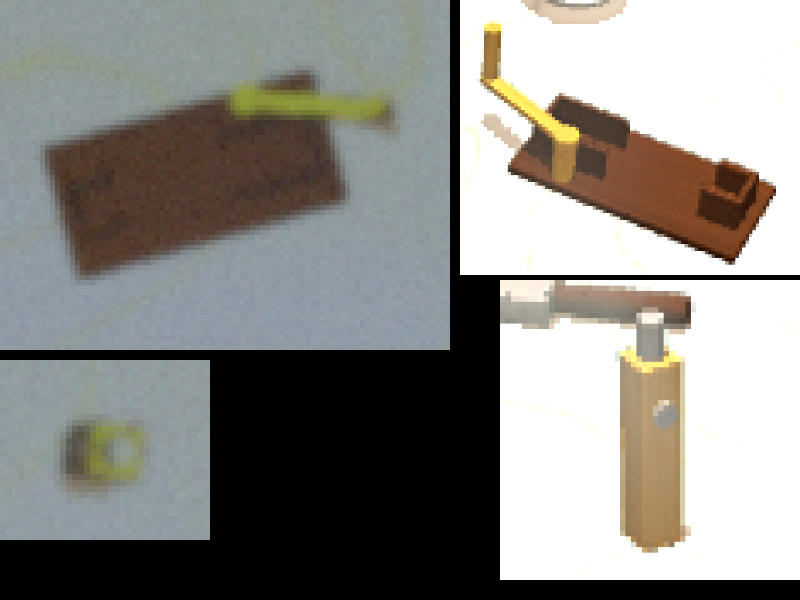

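The crop shows the cradle with its wide pocket and hinge on the image right and the notch on the left. The scene crop shows one stud on the atomiser's right-hand face. Next I'll measure the poses.

```bash
cat >> m.py <<'E'
print('----')
# cradle base outline: brown in top image
h=cv2.cvtColor(A,cv2.COLOR_BGR2HSV)
a=A.astype(int)
m=((a.sum(2)<230)&(a[...,2]>a[...,0]+12)&(a[...,1]<a[...,2]-8)).astype(np.uint8)
w=np.zeros_like(m);w[232:285,215:300]=1;m&=w
cn=max(cv2.findContours(m,cv2.RETR_EXTERNAL,cv2.CHAIN_APPROX_NONE)[0],key=cv2.contourArea)
P=np.array([ray(ct,u,v,.008)[:2] for u,v in cn[:,0]])
rc=cv2.minAreaRect((P*1000).astype(np.float32));print('cradle rect top',rc)
# base-level depth points not counter, scene
for n,C,I in(("T",T,A),("S",S,B)):
    i=I.astype(int);M=(i[...,2]>i[...,0]*1.4)&(i[...,2]>i[...,1]*1.35)&(abs(C[...,0]-.555)<.08)&(abs(C[...,1]-.195)<.11)&(C[...,2]<.036)&(C[...,2]>.003)
    Q=C[M][:,:2];print(n,M.sum(),cv2.minAreaRect((Q*1000).astype(np.float32)))
# atomiser faces in scene
P=S[(abs(S[...,0]-.528)<.03)&(abs(S[...,1]+.192)<.03)&(S[...,2]>.012)&(S[...,2]<.105)][:,:2]*1000
print(cv2.minAreaRect(P.astype(np.float32)))
best=min(((np.minimum.reduce([abs((P-o)@np.array([np.cos(t),np.sin(t)])-0),abs((P-o)@np.array([-np.sin(t),np.cos(t)]))]).mean(),t,*o) for t in np.radians(range(-10,80,2)) for o in [np.array([np.percentile(P@np.array([np.cos(t),np.sin(t)]),93)*np.cos(t)-np.percentile(P@np.array([-np.sin(t),np.cos(t)]),93)*np.sin(t),np.percentile(P@np.array([np.cos(t),np.sin(t)]),93)*np.sin(t)+np.percentile(P@np.array([-np.sin(t),np.cos(t)]),93)*np.cos(t)])]))
print('corner fit',best[0],np.degrees(best[1]),best[2:])
# lever: yellow pts
for n,C in(("T",T),("S",S)):
    Q=C[(abs(C[...,0]-.59)<.04)&(C[...,1]>.07)&(C[...,1]<.18)&(C[...,2]>.0365)&(C[...,2]<.047)]
    print(n,'lever',len(Q),cv2.minAreaRect((Q[:,:2]*1000).astype(np.float32)))
E
python3 m.py|sed -n '/----/,$p'
```

```text
----
cradle rect top ((554.9901733398438, 199.29638671875), (74.13448333740234, 157.2807159423828), 16.6588134765625)
T 750 ((554.9052734375, 199.05508422851562), (70.33458709716797, 153.84127807617188), 17.12821388244629)
S 1330 ((555.6983032226562, 201.56268310546875), (84.1897964477539, 161.72714233398438), 16.086965560913086)
((533.6151123046875, -188.2925262451172), (23.018539428710938, 32.50423049926758), 35.86016845703125)
corner fit 2.1724346630067677 -4.0 (np.float64(540.5566938816319), np.float64(-181.03830861006406))
T lever 105 ((577.5822143554688, 128.7503204345703), (86.1666259765625, 44.739601135253906), 83.99201202392578)
S lever 184 ((594.0983276367188, 130.96121215820312), (90.77587890625, 17.63102912902832), 84.90726470947266)
```

```bash
T='0 0 0 0 0 -0.7'
python3 drive.py '0.039 -0.027 0 0 0 0;0.078 -0.054 0 0 0 0;0.118 -0.082 0 0 0 0;0.157 -0.11 0 0 0 0;0.196 -0.137 0 0 0 0'
python3 drive.py '0.039 -0.027 0 0 0 0;0.078 -0.054 0 0 0 0;0.118 -0.082 0 0 0 0;0.157 -0.11 0 0 0 0;0.196 -0.137 0 0 0 0'
python3 drive.py '0 0 0 0 0 -0.14;0 0 0 0 0 -0.28;0 0 0 0 0 -0.42;0 0 0 0 0 -0.56;0 0 0 0 0 -0.7'
python3 drive.py '0 0 0 0 0 -0.14;0 0 0 0 0 -0.28;0 0 0 0 0 -0.42;0 0 0 0 0 -0.56;0 0 0 0 0 -0.7'
python3 drive.py '0 0 0 0 0 -0.14;0 0 0 0 0 -0.28;0 0 0 0 0 -0.42;0 0 0 0 0 -0.56;0 0 0 0 0 -0.7'
python3 drive.py '0 0 0 0 0 -0.14;0 0 0 0 0 -0.28;0 0 0 0 0 -0.42;0 0 0 0 0 -0.52;0 0 0 0 0 -0.52'
python3 drive.py '0 0 0 0 0 0'
python3 - <<'E'
from h import *
o=r.get_obs();print(o['joints'].round(3),o['clock'],o['tcp_pos'],o['orientation'])
c=camera_info("wrist");print(-np.array(c["R"]).T@np.array(c["t"]),np.array(c["R"]).round(2).tolist())
a,d=grab_frame("wrist");save("w1",a);np.save("w1",d);np.save("w1c",[c],allow_pickle=True)
E
```

```text
clock: 0.6
tcp_pos: [0.4105, -0.3977, 0.3036]
orientation: [-3.062, -0.699, 0.001]
contact_force: [1.4, 0.2, -0.1]
grip_width: 0.0856
gripper_force: 0.0
clock: 1.1
tcp_pos: [0.5276, -0.1893, 0.3037]
orientation: [-3.063, -0.699, 0.001]
contact_force: [0.6, -0.8, -0.5]
grip_width: 0.0854
gripper_force: 0.0
clock: 1.6
tcp_pos: [0.5269, -0.1911, 0.3035]
orientation: [-2.632, -1.714, 0.001]
contact_force: [0.3, -0.3, 0.4]
grip_width: 0.0853
gripper_force: 0.0
clock: 2.1
tcp_pos: [0.5269, -0.1912, 0.3035]
orientation: [-1.885, -2.513, 0.0]
contact_force: [-0.8, -0.6, -0.8]
grip_width: 0.0856
gripper_force: 0.0
clock: 2.6
tcp_pos: [0.5269, -0.1912, 0.3035]
orientation: [-0.909, -3.006, 0.0]
contact_force: [0.5, -0.7, -0.4]
grip_width: 0.0853
gripper_force: 0.0
clock: 3.1
tcp_pos: [0.5269, -0.1914, 0.3035]
orientation: [-0.113, -3.139, -0.001]
contact_force: [1.2, -0.2, -0.6]
grip_width: 0.0853
gripper_force: 0.0
clock: 3.2
tcp_pos: [0.527, -0.1913, 0.3036]
orientation: [-0.119, -3.139, -0.0]
contact_force: [-0.6, -0.9, 0.6]
grip_width: 0.0852
gripper_force: 0.0
[ 0.749  0.359 -0.639  1.799  0.242  1.064  1.516] 3.2 [ 0.52697283 -0.19131754  0.30361325] [-1.18903743e-01 -3.13879552e+00 -3.72163877e-04]
[ 0.45834153 -0.18643296  0.37302226] [[0.07, 1.0, 0.0], [0.96, -0.07, 0.27], [0.27, -0.02, -0.96]]
```

View pics/w1.png

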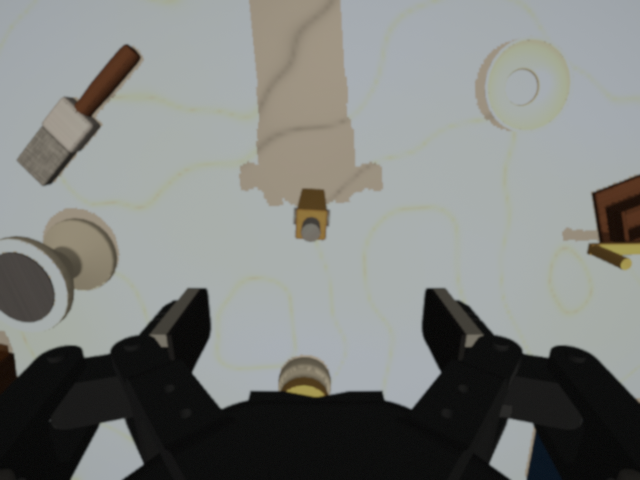

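The wrist view shows the atomiser at (312,210), between the fingers' centre lines and square to them. The dish, burner and brush are clear of it.

```bash
cat > w.py <<'E'
from h import *
a=cv2.imread('pics/w1.png');d=np.load('w1.npy');c=np.load('w1c.npy',allow_pickle=True)[0]
C=cloud("w",c,d)
N=(abs(C[...,0]-.528)<.04)&(abs(C[...,1]+.192)<.04)
for lo,hi in((.105,.115),(.06,.1),(.118,.14)):
    Q=C[N&(C[...,2]>lo)&(C[...,2]<hi)]
    print(lo,len(Q),Q.mean(0).round(4),Q.min(0).round(4),Q.max(0).round(4),cv2.minAreaRect((Q[:,:2]*1000).astype(np.float32)))
M=(N&(C[...,2]>.015)&(C[...,2]<.116)).astype(np.uint8)
print(cv2.boundingRect(M))
for v in range(185,245,3):
    u=np.where(M[v])[0]
    if len(u): 
        q=C[v,u]; print(v,u.min(),u.max(),q[0].round(4),q[-1].round(4))
save('w1c',cv2.resize(a[170:260,265:360],(570,540),interpolation=2))
E
python3 w.py
```

```text
0.105 597 [ 0.5229 -0.1954  0.1073] [ 0.5127 -0.2084  0.1051] [ 0.5384 -0.1831  0.1147] ((525.6183471679688, -195.67626953125), (23.853429794311523, 23.935344696044922), 83.79054260253906)
0.06 345 [ 0.5167 -0.1946  0.0819] [ 0.5127 -0.2108  0.0602] [ 0.5336 -0.1803  0.0999] ((522.59619140625, -195.39401245117188), (29.974132537841797, 17.92597770690918), 81.82695007324219)
0.118 347 [ 0.5249 -0.1956  0.1281] [ 0.5191 -0.2023  0.118 ] [ 0.5326 -0.1891  0.1315] ((525.8092041015625, -195.78707885742188), (13.015742301940918, 13.435729026794434), 84.12621307373047)
(293, 190, 37, 50)
191 301 322 [ 0.5128 -0.2051  0.0234] [ 0.5152 -0.1846  0.0184]
194 300 324 [ 0.5133 -0.2055  0.0383] [ 0.5168 -0.1829  0.0273]
197 299 324 [ 0.5132 -0.2057  0.0545] [ 0.5161 -0.1833  0.048 ]
200 298 325 [ 0.5139 -0.2062  0.0653] [ 0.5175 -0.1827  0.0556]
203 298 325 [ 0.5132 -0.2052  0.0829] [ 0.516  -0.1831  0.0771]
206 297 325 [ 0.5133 -0.2055  0.095 ] [ 0.5157 -0.1835  0.0911]
209 293 328 [ 0.5181 -0.2099  0.0818] [ 0.5213 -0.181   0.0773]
212 293 329 [ 0.52   -0.2099  0.0848] [ 0.5227 -0.1804  0.0827]
215 293 329 [ 0.5222 -0.21    0.0864] [ 0.5244 -0.1807  0.0863]
218 293 328 [ 0.5247 -0.2102  0.0865] [ 0.5267 -0.1816  0.0868]
221 293 328 [ 0.5276 -0.2106  0.0846] [ 0.5291 -0.1818  0.0874]
224 295 328 [ 0.5248 -0.2074  0.1065] [ 0.5324 -0.1819  0.0842]
227 295 325 [ 0.5272 -0.2076  0.1066] [ 0.5291 -0.1847  0.1059]
230 295 325 [ 0.5297 -0.2079  0.1062] [ 0.5315 -0.1849  0.1059]
233 295 325 [ 0.5319 -0.2081  0.1066] [ 0.534  -0.185   0.1053]
236 295 325 [ 0.5343 -0.2083  0.1068] [ 0.5364 -0.1852  0.1053]
239 317 324 [ 0.5381 -0.1915  0.1064] [ 0.5383 -0.1861  0.1071]
```

View pics/w1c.png

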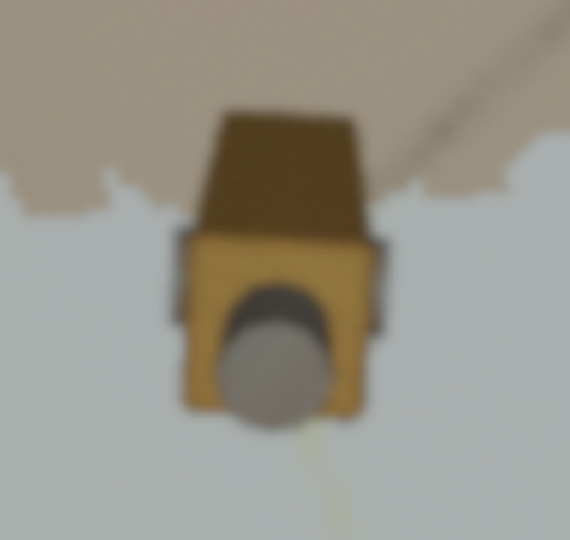

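```bash
cat > tip.py <<'E'
from h import *
from scipy.spatial.transform import Rotation as Ro
def tips(d,c,o):
    C=cloud("w",c,d);R=Ro.from_rotvec(o['orientation']).as_matrix()
    t=(C-o['tcp_pos'])@R
    M=(d>0)&(t[...,2]>.03)&(t[...,2]<.1)&(abs(t[...,0])<.03)&(abs(t[...,1])<.07)
    for s in(-1,1):
        Q=t[M&(t[...,1]*s>0)];
        if len(Q): print(s,len(Q),'zmax',np.percentile(Q[:,2],[50,95,99,100]).round(4),'y',Q[:,1].min().round(4),Q[:,1].max().round(4),'x',Q[:,0].min().round(4),Q[:,0].max().round(4))
if __name__=='__main__': tips(np.load('w1.npy'),np.load('w1c.npy',allow_pickle=True)[0],r.get_obs())
E
python3 tip.py
python3 drive.py '0 0.003 0.04 0 0 0.03;0 0.003 0.08 0 0 0.03;0 0.003 0.09 0 0 0.03'
python3 - <<'E'
from h import *
o=r.get_obs();print(o['joints'].round(3),o['tcp_pos'],o['orientation'])
E
```

```text
-1 2581 zmax [0.0422 0.0566 0.0594 0.0609] y -0.0571 -0.0421 x -0.0107 0.0128
1 2596 zmax [0.0422 0.0567 0.0594 0.0613] y 0.0416 0.0566 x -0.0105 0.0127
clock: 3.55
tcp_pos: [0.525, -0.1879, 0.2102]
orientation: [-0.163, -3.131, -0.002]
contact_force: [-0.3, -0.6, 0.3]
grip_width: 0.0853
gripper_force: 0.0
[ 0.699  0.464 -0.595  1.89   0.327  0.892  1.41 ] [ 0.52501827 -0.18785487  0.21016401] [-1.62995741e-01 -3.13076490e+00 -2.31149237e-03]
```

```bash
python3 drive.py '-0.001 -0.006 0 0 0 0;-0.001 -0.006 0.035 0 0 0;-0.001 -0.006 0.07 0 0 0;-0.001 -0.006 0.07 0 0 0'
python3 - <<'E'
from h import *
c=camera_info("wrist");a,d=grab_frame("wrist");save("w2",a);np.save("w2",d);np.save("w2c",[c],allow_pickle=True)
C=cloud("w",c,d)
N=(abs(C[...,0]-.528)<.04)&(abs(C[...,1]+.194)<.022)
for lo,hi in((.103,.115),(.118,.14)):
    Q=C[N&(C[...,2]>lo)&(C[...,2]<hi)];print(len(Q),cv2.minAreaRect((Q[:,:2]*1000).astype(np.float32)))
E
python3 drive.py '0 0 0 0 0 0;0 0 0 0 0 0;0 0 0 0 0 0;0 0 0 0 0 0;0 0 0 0 0 0' 0.034 20
```

```text
clock: 3.95
tcp_pos: [0.5265, -0.1948, 0.1422]
orientation: [-0.163, -3.133, -0.001]
contact_force: [-0.9, -0.4, -0.9]
grip_width: 0.0854
gripper_force: 0.0
3298 ((526.0596313476562, -195.37283325195312), (23.816675186157227, 24.730836868286133), 82.42717742919922)
1986 ((523.63134765625, -194.57907104492188), (13.649201393127441, 9.813130378723145), 70.52667236328125)
clock: 4.5
tcp_pos: [0.528, -0.1944, 0.1445]
orientation: [0.162, 3.137, -0.001]
contact_force: [-0.5, -0.4, -0.1]
grip_width: 0.0339
gripper_force: 0.0
```

View pics/w2.png

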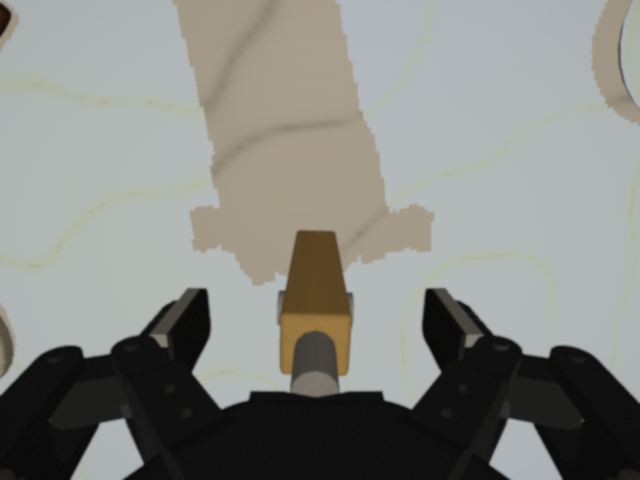

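The picture shows the atomiser centred between the open fingers, studs at about (282,307) and (350,307). The TCP drifted a little, so I'm checking the joints.

```bash
cat > s.py <<'E'
from tip import *
o=r.get_obs();print(o['clock'],o['joints'].round(3),o['tcp_pos'].round(4),o['orientation'].round(3),o['contact_force'].round(1),o['grip_width'].round(4),o['gripper_force'])
R=Ro.from_rotvec(o['orientation']).as_matrix();print('y ang',np.degrees(np.arctan2(R[1,1],R[0,1])).round(1),'z',R[:,2].round(3))
E
python3 s.py
python3 drive.py '0 0 0 0 0 0;0 0 0 0 0 0'; python3 s.py
python3 - <<'E'
from tip import *
o=r.get_obs();c=camera_info("wrist");a,d=grab_frame("wrist");tips(d,c,o);save("w3",a)
E
```

```text
clock: 4.7
tcp_pos: [0.5278, -0.1943, 0.1439]
orientation: [-0.161, -3.137, -0.0]
contact_force: [-0.1, 0.3, -0.3]
grip_width: 0.034
gripper_force: 0.0
-1 5939 zmax [0.0441 0.0839 0.0964 0.0999] y -0.0386 -0.0003 x -0.0106 0.0143
1 5471 zmax [0.0441 0.0824 0.0963 0.1   ] y 0.0 0.0368 x -0.0109 0.014Traceback (most recent call last):
  File "s.py", line 2, in <module>
    o=r.get_obs();print(o['clock'],o['joints'].round(3),o['tcp_pos'].round(4),o['orientation'].round(3),o['contact_force'].round(1),o['grip_width'].round(4),o['gripper_force'])
                                                                                                                                    ^^^^^^^^^^^^^^^^^^^^^
AttributeError: 'float' object has no attribute 'round'
Traceback (most recent call last):
  File "s.py", line 2, in <module>
    o=r.get_obs();print(o['clock'],o['joints'].round(3),o['tcp_pos'].round(4),o['orientation'].round(3),o['contact_force'].round(1),o['grip_width'].round(4),o['gripper_force'])
                                                                                                                                    ^^^^^^^^^^^^^^^^^^^^^
AttributeError: 'float' object has no attribute 'round'
```

```bash
sed -i "s/o\['grip_width'\].round(4)/round(o['grip_width'],4)/" s.py; python3 s.py
python3 - <<'E'
from tip import *
o=r.get_obs();c=camera_info("wrist");a,d=grab_frame("wrist")
C=cloud("w",c,d);t=(C-o['tcp_pos'])@Ro.from_rotvec(o['orientation']).as_matrix()
# finger pixels: |y|>.0165 to exclude studs, front profile
M=(d>0)&(abs(t[...,0])<.013)&(abs(t[...,1])>.0165)&(abs(t[...,1])<.04)&(t[...,2]>.04)&(t[...,2]<.1)
for s in(-1,1):
    print(s,np.histogram(t[M&(t[...,1]*s>0)][:,2],np.arange(.04,.102,.004))[0])
E
```

```text
4.75 [ 0.665  0.558 -0.546  1.925  0.407  0.769  1.356] [ 0.5278 -0.1943  0.1439] [-0.161 -3.137 -0.   ] [0.  0.3 0.2] 0.0342 0.0
y ang 84.1 z [-0.  0. -1.]
-1 [223 262 235 223 211 192 119  22   0   0   0   0   0   0   0]
1 [220 264 237 225 203 189 135  51   7   0   0   0   0   0   0]
```

```bash
python3 drive.py '0.001 0 0.004 0 0 0;0.001 0 0.004 0 0 0;0.001 0 0.004 0 0 0'; python3 s.py
```

```text
clock: 5.1
tcp_pos: [0.5266, -0.1941, 0.1396]
orientation: [-0.161, -3.137, -0.0]
contact_force: [-0.3, 0.4, 0.4]
grip_width: 0.0341
gripper_force: 0.0
5.1 [ 0.663  0.563 -0.543  1.93   0.412  0.76   1.352] [ 0.5266 -0.1941  0.1396] [-0.161 -3.137 -0.   ] [-0.3  0.4  0.4] 0.0341 0.0
y ang 84.1 z [-0.001  0.    -1.   ]
```

```bash
python3 drive.py '0 0 0 0 0 0;0 0 0 0 0 0;0 0 0 0 0 0;0 0 0 0 0 0' 0.02 30; python3 s.py
python3 - <<'E'
from tip import *
o=r.get_obs();c=camera_info("wrist");a,d=grab_frame("wrist")
C=cloud("w",c,d);t=(C-o['tcp_pos'])@Ro.from_rotvec(o['orientation']).as_matrix()
M=(d>0)&(abs(t[...,0])<.013)&(abs(t[...,1])>.0155)&(abs(t[...,1])<.04)&(t[...,2]>.04)&(t[...,2]<.1)
for s in(-1,1): print(s,np.histogram(t[M&(t[...,1]*s>0)][:,2],np.arange(.06,.082,.002))[0])
E
```

```text
clock: 5.5
tcp_pos: [0.5268, -0.1942, 0.1399]
orientation: [0.162, 3.137, -0.0]
contact_force: [0.1, -0.5, 0.3]
grip_width: 0.0291
gripper_force: 29.7
5.5 [ 0.663  0.563 -0.543  1.93   0.412  0.76   1.352] [ 0.5268 -0.1942  0.1399] [ 0.162  3.137 -0.   ] [ 0.1 -0.5  0.3] 0.0291 29.667676091194153
y ang 84.1 z [ 0. -0. -1.]
-1 [61 52 51 26 17  0  0  0  0  0  0]
1 [56 53 45 25 15  0  0  0  0  0  0]
```

```bash
python3 drive.py '0 0 0.001 0 0 0;0 0 0.002 0 0 0;0 0 0.002 0 0 0'; python3 drive.py '0 0 0.001 0 0 0;0 0 0.002 0 0 0;0 0 0.002 0 0 0'; python3 s.py
```

```text
clock: 5.85
tcp_pos: [0.528, -0.1944, 0.1398]
orientation: [0.161, 3.135, -0.002]
contact_force: [-3.1, -0.3, 14.1]
grip_width: 0.029
gripper_force: 31.1
clock: 6.15
tcp_pos: [0.5294, -0.1945, 0.1396]
orientation: [0.161, 3.132, -0.003]
contact_force: [-4.0, 0.9, 25.6]
grip_width: 0.0291
gripper_force: 32.4
6.15 [ 0.66   0.564 -0.542  1.928  0.416  0.755  1.348] [ 0.5294 -0.1945  0.1396] [ 1.610e-01  3.132e+00 -3.000e-03] [-4.   0.9 25.6] 0.0291 32.40529775619507
y ang 84.1 z [ 0.006 -0.002 -1.   ]
```

```bash
python3 drive.py '0.003 0 -0.002 0 0 0;0.007 0 -0.0027 0 0 0;0.014 0 -0.0029 0 0 0;0.021 0 -0.0024 0 0 0;0.028 0 -0.0013 0 0 0'; python3 s.py
python3 - <<'E'
from h import *
a,d=grab_frame("wrist");b,e=grab_frame("scene");save("p1",np.hstack([cv2.resize(a,(440,330)),cv2.resize(b[160:280,210:370],(360,330))[:,:]]))
E
```

```text
clock: 6.65
tcp_pos: [0.5009, -0.1917, 0.1389]
orientation: [0.161, 3.132, -0.002]
contact_force: [2.4, -0.7, 12.6]
grip_width: 0.0297
gripper_force: 32.2
6.65 [ 0.684  0.53  -0.549  1.992  0.411  0.722  1.352] [ 0.5009 -0.1917  0.1389] [ 1.610e-01  3.132e+00 -2.000e-03] [ 2.4 -0.7 12.6] 0.0297 32.17954337596893
y ang 84.1 z [ 0.006 -0.001 -1.   ]
```

View pics/p1.png

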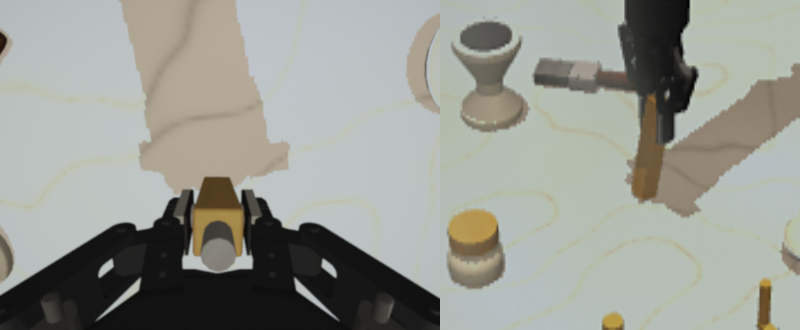

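The view shows the atomiser leaning as intended, foot edge on the counter at about (645,195) in the right-hand panel. I'll continue along the arc.

```bash
python3 drive.py '0.0068 0 0.0017 0 0 0;0.0135 0 0.004 0 0 0;0.02 0 0.0069 0 0 0;0.026 0 0.0103 0 0 0;0.032 0 0.0142 0 0 0'; python3 s.py
python3 - <<'E'
from h import *
a,d=grab_frame("wrist");c=camera_info("wrist");C=cloud("w",c,d);save("p2",a)
o=r.get_obs();p=o['tcp_pos']
M=(d>0)&(abs(C[...,1]-p[1])<.012)&(abs(C[...,0]-p[0])<.09)&(C[...,2]>.004)&(C[...,2]<p[2]-.005)
Q=C[M];z=np.arange(0,.14,.01)
for i in z:
    q=Q[(Q[:,2]>=i)&(Q[:,2]<i+.01)]
    if len(q)>5: print(i.round(2),len(q),q[:,0].min().round(4),np.median(q[:,0]).round(4))
E
```

```text
clock: 7.25
tcp_pos: [0.4666, -0.1883, 0.1239]
orientation: [0.162, 3.137, -0.002]
contact_force: [-3.8, 0.5, 13.0]
grip_width: 0.0293
gripper_force: 35.9
7.25 [ 0.697  0.514 -0.541  2.072  0.426  0.663  1.34 ] [ 0.4666 -0.1883  0.1239] [ 1.620e-01  3.137e+00 -2.000e-03] [-3.8  0.5 13. ] 0.0293 35.881163477897644
y ang 84.1 z [-0.    -0.001 -1.   ]
0.01 22 0.5211 0.5222
0.02 32 0.5127 0.514
0.03 35 0.5049 0.5065
0.04 38 0.4949 0.4999
0.05 80 0.488 0.4914
0.06 74 0.4791 0.4838
0.07 110 0.4716 0.4758
0.08 835 0.4394 0.4451
0.09 2408 0.4463 0.4554
0.1 1920 0.4305 0.4358
0.11 554 0.4364 0.44
```

```bash
python3 drive.py '0.0055 0 0.0044 0 0 0;0.0105 0 0.0093 0 0 0;0.0152 0 0.0146 0 0 0;0.0193 0 0.0204 0 0 0;0.023 0 0.0264 0 0 0'; python3 s.py
python3 - <<'E'
from h import *
a,d=grab_frame("wrist");b,e=grab_frame("scene");save("p3",np.hstack([cv2.resize(a,(440,330)),cv2.resize(b[160:280,210:370],(360,330))[:,:]]))
E
```

```text
clock: 7.8
tcp_pos: [0.4416, -0.1856, 0.096]
orientation: [-0.162, -3.133, 0.0]
contact_force: [-4.6, 0.6, 6.2]
grip_width: 0.029
gripper_force: 38.0
7.8 [ 0.685  0.534 -0.509  2.136  0.469  0.585  1.304] [ 0.4416 -0.1856  0.096 ] [-0.162 -3.133  0.   ] [-4.6  0.6  6.2] 0.029 37.95341670513153
y ang 84.1 z [-0.005 -0.    -1.   ]
```

View pics/p3.png

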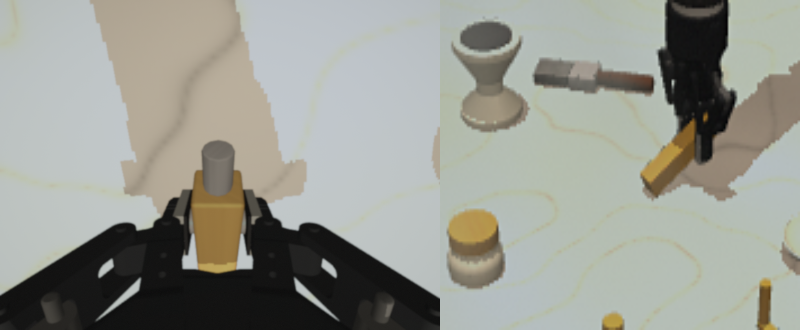

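It leans about 65-70°, nozzle up-left and foot at about (655,185) in the right-hand panel. I'll finish the arc.

```bash
python3 drive.py '0.002 0 0.005 0 0 0;0.004 0 0.0105 0 0 0;0.0058 0 0.0145 0 0 0;0.0072 0 0.019 0 0 0;0.0082 0 0.0230 0 0 0'; python3 s.py
python3 - <<'E'
from h import *
a,d=grab_frame("wrist");c=camera_info("wrist");C=cloud("w",c,d)
p=r.get_obs()['tcp_pos']
M=(d>0)&(abs(C[...,1]-p[1])<.008)&(C[...,2]>.012)&(C[...,2]<p[2]-.01)
Q=C[M]
for x in np.arange(-.06,.09,.01)+p[0]:
    q=Q[abs(Q[:,0]-x)<.005]
    if len(q)>5: print((x-p[0]).round(3),len(q),np.percentile(q[:,2],[50,95]).round(4))
E
```

```text
clock: 8.4
tcp_pos: [0.4346, -0.1849, 0.0731]
orientation: [-0.162, -3.135, 0.0]
contact_force: [-3.7, 0.3, 4.2]
grip_width: 0.0293
gripper_force: 38.5
8.4 [ 0.66   0.566 -0.475  2.16   0.511  0.527  1.267] [ 0.4346 -0.1849  0.0731] [-0.162 -3.135  0.   ] [-3.7  0.3  4.2] 0.0293 38.5130774974823
y ang 84.1 z [-0.003  0.    -1.   ]
-0.05 839 [0.0337 0.0357]
-0.04 1025 [0.0335 0.035 ]
-0.03 1747 [0.0331 0.0378]
-0.02 1336 [0.0366 0.0377]
-0.01 1201 [0.0352 0.0363]
0.0 1053 [0.0337 0.0348]
0.01 969 [0.0324 0.0333]
0.02 863 [0.0308 0.0319]
0.03 63 [0.0301 0.0305]
```

The studs have slid about 9 mm up the pads, so the fingertips would hit the cradle base. I'll let the atomiser lie flat here and pinch it again at the tips, with the stud centres 12 mm above the counter.

```bash
python3 drive.py '0 0 -0.001 0 0 0;0 0 -0.001 0 0 0;0 0 -0.001 0 0 0;0 0 -0.001 0 0 0;0 0 -0.001 0 0 0' 0.05 40; python3 s.py
cat > lev.py <<'E'
from tip import *
a,d=grab_frame("wrist");c=camera_info("wrist");C=cloud("w",c,d);save("lev%d"%(r.get_obs()['clock']*10),a)
o=r.get_obs();t=(C-o['tcp_pos'])@Ro.from_rotvec(o['orientation']).as_matrix()
M=(d>0)&(abs(t[...,1])<.02)&(t[...,2]>.005)&(C[...,2]>.016 if o['tcp_pos'][2]<.09 else t[...,2]<.07)
for x in np.arange(-.06,.07,.01):
    q=t[M&(abs(t[...,0]-x)<.005)]
    if len(q)>5: print('x',x.round(3),len(q),'depth ahead',np.percentile(q[:,2],[5,50]).round(4),'y',q[:,1].min().round(4),q[:,1].max().round(4))
E
python3 lev.py
```

```text
clock: 8.95
tcp_pos: [0.4363, -0.1848, 0.0747]
orientation: [0.161, 3.137, 0.0]
contact_force: [-0.4, 0.9, -0.0]
grip_width: 0.0502
gripper_force: 0.0
8.95 [ 0.661  0.564 -0.477  2.157  0.509  0.528  1.269] [ 0.4363 -0.1848  0.0747] [0.161 3.137 0.   ] [-0.4  0.9 -0. ] 0.0502 0.0
y ang 84.1 z [ 0.  0. -1.]
x -0.03 983 depth ahead [0.0506 0.0515] y -0.0125 0.0113
x -0.02 1261 depth ahead [0.0505 0.0514] y -0.0125 0.0114
x -0.01 1366 depth ahead [0.0506 0.0515] y -0.0125 0.0114
x 0.0 1554 depth ahead [0.0505 0.0515] y -0.0154 0.0143
x 0.01 1794 depth ahead [0.0505 0.0516] y -0.0154 0.0144
x 0.02 1707 depth ahead [0.0504 0.0515] y -0.02 0.0199
x 0.03 1965 depth ahead [0.0506 0.0517] y -0.0126 0.0113
x 0.04 730 depth ahead [0.0558 0.057 ] y -0.0065 0.0049
x 0.05 781 depth ahead [0.0558 0.0571] y -0.0063 0.0053
x 0.06 85 depth ahead [0.0559 0.0573] y -0.0056 0.0043
```

```bash
cat >> lev.py <<'E'
q=t[M&(abs(t[...,1])>.0133)&(abs(t[...,1])<.0158)&(t[...,2]<.066)];print('stud x',np.percentile(q[:,0],[2,50,98]).round(4))
q=t[M&(abs(t[...,1])<.006)&(t[...,0]>.02)];print('tip x',q[:,0].max().round(4),'shoulder',q[q[:,2]<.0535][:,0].max().round(4))
E
python3 lev.py|tail -2
```

```text
stud x [0.0014 0.0069 0.0112]
tip x 0.056 shoulder 0.0342
```

```bash
python3 drive.py '0.006 0 0.0022 0 0 0;0.006 0 0.0022 0 0 0;0.006 0 0.0022 0 0 0'
python3 drive.py '0 0 0 0 0 0;0 0 0 0 0 0;0 0 0 0 0 0;0 0 0 0 0 0' 0.02 40; python3 s.py; python3 lev.py|tail -2
```

```text
clock: 9.35
tcp_pos: [0.4297, -0.1842, 0.0723]
orientation: [-0.161, -3.137, -0.0]
contact_force: [0.3, 0.7, -0.1]
grip_width: 0.0501
gripper_force: 0.0
clock: 9.75
tcp_pos: [0.4302, -0.1842, 0.0726]
orientation: [0.161, 3.137, -0.0]
contact_force: [-1.4, -0.1, 5.1]
grip_width: 0.0289
gripper_force: 39.6
9.75 [ 0.661  0.562 -0.473  2.171  0.514  0.516  1.264] [ 0.4302 -0.1842  0.0726] [ 0.161  3.137 -0.   ] [-1.4 -0.1  5.1] 0.0289 39.58703398704529
y ang 84.1 z [ 0. -0. -1.]
stud x [-0.0092  0.0048  0.0179]
tip x 0.0501 shoulder 0.0499
```

```bash
python3 drive.py '0 0 -0.02 0 0 0;0 0 -0.05 0 0 0;0 0 -0.08 0 0 0;0 0 -0.11 0 0 0;0 0 -0.13 0 0 0'
python3 drive.py '0 0 0 0 0 0;0 0 0 0 0 0'
python3 s.py; python3 lev.py
```

```text
clock: 10.3
tcp_pos: [0.4305, -0.1843, 0.2041]
orientation: [0.161, 3.136, -0.001]
contact_force: [-0.1, -0.2, -0.8]
grip_width: 0.0289
gripper_force: 39.8
clock: 10.5
tcp_pos: [0.4299, -0.1844, 0.2022]
orientation: [0.162, 3.137, -0.001]
contact_force: [0.2, -0.4, -0.9]
grip_width: 0.0288
gripper_force: 39.8
10.5 [ 0.818  0.343 -0.639  2.099  0.288  0.784  1.468] [ 0.4299 -0.1844  0.2022] [ 1.620e-01  3.137e+00 -1.000e-03] [ 0.2 -0.4 -0.9] 0.0288 39.82767462730408
y ang 84.1 z [ 0. -0. -1.]
x -0.03 806 depth ahead [0.0486 0.0496] y -0.0124 0.0115
x -0.02 1296 depth ahead [0.0486 0.0495] y -0.0122 0.0117
x -0.01 1753 depth ahead [0.0354 0.0494] y -0.017 0.0167
x 0.0 2588 depth ahead [0.0309 0.0492] y -0.0165 0.0161
x 0.01 4692 depth ahead [0.018  0.0487] y -0.02 0.02
x 0.02 2131 depth ahead [0.0056 0.0492] y -0.02 0.02
x 0.03 1817 depth ahead [0.0489 0.0544] y -0.0124 0.0116
x 0.04 1017 depth ahead [0.054  0.0554] y -0.007 0.0068
x 0.05 659 depth ahead [0.0539 0.0559] y -0.0073 0.0067
stud x [-0.0093  0.0059  0.0179]
tip x 0.05 shoulder 0.0493
```

```bash
python3 drive.py '-0.008 0.041 0 0 0 0;-0.016 0.082 0 0 0 0;-0.024 0.123 0 0 0 0;-0.032 0.163 0 0 0 0;-0.0395 0.2043 0 0 0 0'
python3 drive.py '-0.008 0.041 0 0 0 0;-0.016 0.082 0 0 0 0;-0.024 0.123 0 0 0 0;-0.032 0.163 0 0 0 0;-0.0395 0.2043 0 0 0 0'
python3 drive.py '0 0 0 0 0 0.12;0 0 0 0 0 0.24;0 0 0 0 0 0.36;0 0 0 0 0 0.48;0 0 0 0 0 0.6'
python3 drive.py '0 0 0 0 0 0.12;0 0 0 0 0 0.24;0 0 0 0 0 0.36;0 0 0 0 0 0.48;0 0 0 0 0 0.578'
python3 drive.py '0 0 0 0 0 0;0 0 0 0 0 0'
python3 s.py
python3 - <<'E'
from h import *
c=camera_info("wrist");a,d=grab_frame("wrist");save("c1",a);np.save("c1",d);np.save("c1c",[c],allow_pickle=True)
b,e=grab_frame("top");save("t2",b);np.save("t2",e)
E
```

```text
clock: 11.05
tcp_pos: [0.4899, 0.0163, 0.2009]
orientation: [-0.162, -3.135, 0.0]
contact_force: [1.0, -0.0, -0.4]
grip_width: 0.0291
gripper_force: 39.8
clock: 11.55
tcp_pos: [0.5503, 0.2153, 0.2003]
orientation: [-0.161, -3.135, 0.002]
contact_force: [1.8, -0.2, -0.9]
grip_width: 0.0287
gripper_force: 39.8
clock: 12.05
tcp_pos: [0.5498, 0.2139, 0.2003]
orientation: [-1.087, -2.945, 0.003]
contact_force: [-0.2, -0.6, -1.5]
grip_width: 0.0288
gripper_force: 39.9
clock: 12.55
tcp_pos: [0.5498, 0.2138, 0.2004]
orientation: [-1.882, -2.514, 0.004]
contact_force: [-0.2, -0.1, -0.1]
grip_width: 0.0294
gripper_force: 39.9
clock: 12.75
tcp_pos: [0.5501, 0.214, 0.2011]
orientation: [-1.873, -2.521, 0.003]
contact_force: [0.7, -0.4, -0.0]
grip_width: 0.0283
gripper_force: 39.9
12.75 [-0.167  0.487 -0.404  1.832  0.243  0.873 -0.393] [0.5501 0.214  0.2011] [-1.873 -2.521  0.003] [ 0.7 -0.4 -0. ] 0.0283 39.89881753921509
y ang 16.8 z [-0.002 -0.001 -1.   ]
```

View pics/c1.png

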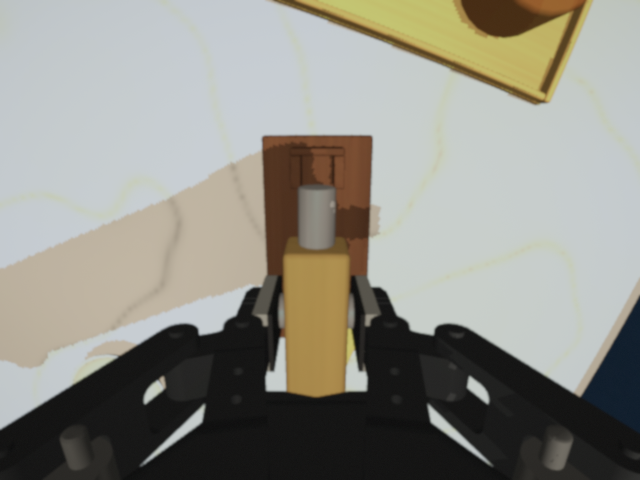

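The wrist view shows the cradle square to the tool: far base edge at row 136, cols 263-372, notch walls at cols 290-344. I'll compute the offsets in the tool frame.

```bash
cat > cr.py <<'E'
from tip import *
d=np.load('c1.npy');c=np.load('c1c.npy',allow_pickle=True)[0];a=cv2.imread('pics/c1.png').astype(int)
o=r.get_obs();R=Ro.from_rotvec(o['orientation']).as_matrix()
C=cloud("w",c,d);t=(C-o['tcp_pos'])@R
br=(a[...,2]>a[...,0]*1.5)&(a[...,2]>a[...,1]*1.5)&(t[...,0]>.03)&(t[...,0]<.1)
for lo,hi in((.004,.013),(.028,.036)):
    m=br&(C[...,2]>lo)&(C[...,2]<hi)
    q=t[m];print(lo,len(q),'x',np.percentile(q[:,0],[1,99]).round(4),'y',np.percentile(q[:,1],[1,99]).round(4))
f=lambda u,v,z:(((ray(c,u,v,z)-o['tcp_pos'])@R)[:2]).round(4)
m=br.copy();
for v in(145,170,200,215):
    u=np.where(br[v,250:390])[0]+250;print(v,u.min(),u.max(),f(u.min(),v,.008),f(u.max(),v,.008))
u=317
col=np.where(br[100:180,u])[0]+100;print('far edge',col.min(),f(u,col.min(),.008))
print('notch outer',f(290,148,.032),f(344,148,.032))
E
python3 cr.py; python3 lev.py | tail -1
```

```text
0.004 3954 x [0.0304 0.0646] y [-0.0384  0.0366]
0.028 1053 x [0.0318 0.0579] y [-0.0185  0.0165]
145 264 370 [ 0.059  -0.0386] [0.0592 0.037 ]
170 265 369 [ 0.0412 -0.0384] [0.0414 0.037 ]
200 271 271 [ 0.0191 -0.0347] [ 0.0191 -0.0347]
215 366 366 [0.008 0.036] [0.008 0.036]
far edge 137 [ 0.0646 -0.0008]
notch outer [ 0.0579 -0.0183] [0.058  0.0167]
tip x 0.0491 shoulder 0.0487
```

```bash
python3 drive.py '-0.0015 -0.0005 0.03 0 0 0;-0.0015 -0.0005 0.06 0 0 0;-0.0015 -0.0005 0.085 0 0 0;-0.0015 -0.0005 0.095 0 0 0;-0.0015 -0.0005 0.095 0 0 0'
python3 drive.py '0 0 0 0 0 0;0 0 0 0 0 0'
python3 s.py
python3 - <<'E'
from h import *
c=camera_info("wrist");a,d=grab_frame("wrist");b,e=grab_frame("scene")
save("c2",np.hstack([cv2.resize(a,(440,330)),cv2.resize(b[235:355,330:470],(360,330))]))
E
```

```text
clock: 13.4
tcp_pos: [0.5498, 0.2122, 0.1061]
orientation: [-1.876, -2.518, 0.004]
contact_force: [-0.2, -0.2, -0.6]
grip_width: 0.0289
gripper_force: 39.9
clock: 13.6
tcp_pos: [0.5515, 0.213, 0.1089]
orientation: [1.876, 2.518, 0.004]
contact_force: [0.0, -0.7, -0.8]
grip_width: 0.0289
gripper_force: 39.9
13.6 [-0.204  0.613 -0.357  1.882  0.317  0.7   -0.455] [0.5515 0.213  0.1089] [1.876 2.518 0.004] [ 0.  -0.7 -0.8] 0.0289 39.91375029087067
y ang 16.6 z [ 0.002  0.001 -1.   ]
```

View pics/c2.png

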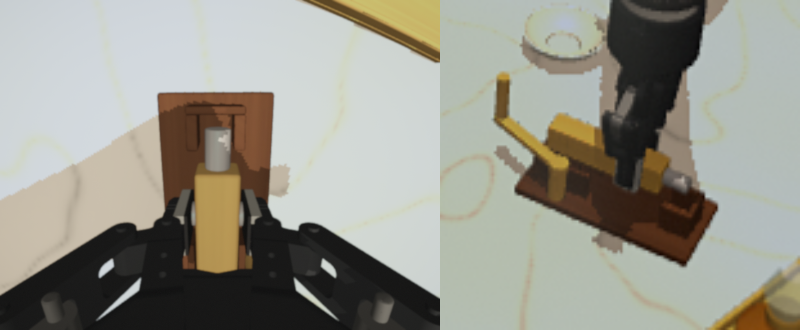

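Lined up. The notch centre (col 215) lies slightly left of the nozzle (col 218), so I correct -1.5 mm and lower.

```bash
python3 drive.py '0 -0.0015 0 0 0 0;0 -0.0015 0.006 0 0 0;0 -0.0015 0.012 0 0 0;0 -0.0015 0.018 0 0 0;0 -0.0015 0.022 0 0 0'
python3 drive.py '0 0 0 0 0 0;0 0 0 0 0 0'
python3 s.py
```

```text
clock: 14.2
tcp_pos: [0.5488, 0.2119, 0.0844]
orientation: [-1.877, -2.519, 0.002]
contact_force: [-1.1, -0.3, -0.4]
grip_width: 0.0288
gripper_force: 39.9
clock: 14.4
tcp_pos: [0.5491, 0.2122, 0.0852]
orientation: [-1.877, -2.519, 0.0]
contact_force: [0.2, 0.8, -0.7]
grip_width: 0.0287
gripper_force: 39.9
14.4 [-0.216  0.646 -0.342  1.893  0.336  0.659 -0.471] [0.5491 0.2122 0.0852] [-1.877 -2.519  0.   ] [ 0.2  0.8 -0.7] 0.0287 39.91391658782959
y ang 16.6 z [-0. -0. -1.]
```

```bash
python3 drive.py '0 0 0.002 0 0 0;0 0 0.004 0 0 0;0 0 0.0045 0 0 0;0 0 0.0045 0 0 0;0 0 0.0045 0 0 0'
python3 s.py
python3 lev.py
python3 - <<'E'
from h import *
b,e=grab_frame("scene");save("c3",b)
E
```

```text
clock: 14.9
tcp_pos: [0.5492, 0.2121, 0.081]
orientation: [1.877, 2.519, 0.0]
contact_force: [-0.4, 1.0, -0.6]
grip_width: 0.0292
gripper_force: 39.9
14.9 [-0.218  0.652 -0.338  1.894  0.339  0.651 -0.474] [0.5492 0.2121 0.081 ] [1.877 2.519 0.   ] [-0.4  1.  -0.6] 0.0292 39.91863012313843
y ang 16.6 z [ 0.  0. -1.]
x -0.04 72 depth ahead [0.0557 0.0607] y -0.0194 0.0199
x -0.03 1224 depth ahead [0.0487 0.0498] y -0.0192 0.02
x -0.02 1297 depth ahead [0.0486 0.0495] y -0.013 0.0109
x -0.01 1840 depth ahead [0.0351 0.0493] y -0.0176 0.016
x 0.0 2619 depth ahead [0.0311 0.0492] y -0.0172 0.0155
x 0.01 4462 depth ahead [0.0178 0.0485] y -0.02 0.02
x 0.02 2143 depth ahead [0.0057 0.0492] y -0.02 0.02
x 0.03 1890 depth ahead [0.0491 0.0544] y -0.0168 0.0186
x 0.04 2343 depth ahead [0.049  0.0528] y -0.0172 0.0186
x 0.05 2021 depth ahead [0.0488 0.0503] y -0.0174 0.0185
x 0.06 1803 depth ahead [0.0487 0.0498] y -0.0172 0.0184
stud x [-0.0339  0.0108  0.0589]
tip x 0.0599 shoulder 0.0599
```

```bash
python3 drive.py '0 0 0.001 0 0 0;0 0 0.001 0 0 0;0 0 0.001 0 0 0'
python3 drive.py '0 0 0 0 0 0;0 0 0 0 0 0;0 0 -0.001 0 0 0;0 0 -0.001 0 0 0' 0.05 40
python3 drive.py '0 0 -0.03 0 0 0;0 0 -0.06 0 0 0;0 0 -0.09 0 0 0;0 0 -0.12 0 0 0;0 0 -0.12 0 0 0'
python3 s.py
python3 - <<'E'
from h import *
c=camera_info("wrist");a,d=grab_frame("wrist");b,e=grab_frame("scene")
np.save("c4",d);np.save("c4c",[c],allow_pickle=True);save("c4w",a)
save("c4",np.hstack([cv2.resize(a,(440,330)),cv2.resize(b[235:355,330:470],(360,330))]))
E
```

```text
clock: 15.3
tcp_pos: [0.5492, 0.2122, 0.0807]
orientation: [1.877, 2.519, 0.0]
contact_force: [-1.8, -0.6, 7.0]
grip_width: 0.0293
gripper_force: 40.6
clock: 15.7
tcp_pos: [0.5492, 0.2121, 0.0809]
orientation: [1.877, 2.519, 0.0]
contact_force: [-0.5, 0.0, -0.2]
grip_width: 0.0504
gripper_force: 0.0
clock: 16.2
tcp_pos: [0.5512, 0.2133, 0.2052]
orientation: [1.875, 2.516, 0.01]
contact_force: [0.9, -0.1, 0.1]
grip_width: 0.05
gripper_force: 0.0
16.2 [-0.161  0.48  -0.408  1.833  0.244  0.87  -0.395] [0.5512 0.2133 0.2052] [1.875 2.516 0.01 ] [ 0.9 -0.1  0.1] 0.05 0.0
y ang 16.6 z [ 0.007  0.003 -1.   ]
```

View pics/c4.png

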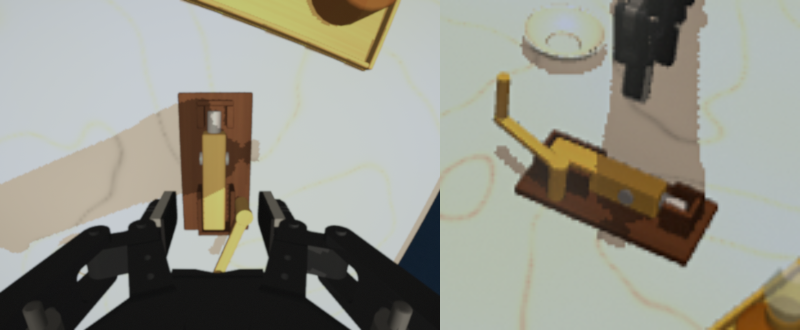

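The atomiser is packed with the nozzle in the notch, and the lever is still open. Next I'll close the fingers and move behind the pin.

```bash
python3 drive.py '-0.037 0.012 0 0 0 0;-0.075 0.025 0 0 0 0;-0.112 0.037 0 0 0 0;-0.149 0.049 0 0 0 0;-0.149 0.049 0 0 0 0' 0 20
python3 drive.py '0 0 0 0 0 -0.12;0 0 0 0 0 -0.24;0 0 0 0 0 -0.36;0 0 0 0 0 -0.48;0 0 0 0 0 -0.6'
python3 drive.py '0 0 0 0 0 0;0 0 0 0 0 0'
python3 s.py
python3 - <<'E'
from tip import *
o=r.get_obs();c=camera_info("wrist");a,d=grab_frame("wrist");save("l1",a);tips(d,c,o)
C=cloud("w",c,d)
b,e=grab_frame("top");T=cloud("t",camera_info("top"),e)
for n,X in(("w",C),("t",T)):
    Q=X[(abs(X[...,0]-.592)<.03)&(abs(X[...,1]-.088)<.03)&(X[...,2]>.078)&(X[...,2]<.092)]
    if len(Q): print(n,len(Q),Q.mean(0).round(4),Q.min(0).round(4),Q.max(0).round(4))
print(ray("top",317,195,.07))
E
```

```text
clock: 16.8
tcp_pos: [0.6408, 0.0757, 0.1986]
orientation: [1.888, 2.509, -0.007]
contact_force: [-0.5, 0.2, -0.5]
grip_width: 0.0001
gripper_force: 0.0
clock: 17.3
tcp_pos: [0.6377, 0.0836, 0.199]
orientation: [-1.04, -2.962, 0.002]
contact_force: [0.4, -0.1, -0.2]
grip_width: 0.0001
gripper_force: 0.0
clock: 17.5
tcp_pos: [0.6381, 0.0834, 0.1997]
orientation: [-1.053, -2.958, 0.001]
contact_force: [1.1, -0.0, 0.6]
grip_width: -0.0001
gripper_force: 0.0
17.5 [ 0.137  0.586 -0.507  1.696  0.336  0.949  0.389] [0.6381 0.0834 0.1997] [-1.053e+00 -2.958e+00  1.000e-03] [ 1.1 -0.   0.6] -0.0001 0.0
y ang 50.8 z [-0.002  0.    -1.   ]
-1 1879 zmax [0.0448 0.0649 0.0678 0.0696] y -0.0287 -0.0 x -0.011 0.0142
1 1483 zmax [0.0472 0.0651 0.0679 0.0699] y 0.0 0.0199 x -0.011 0.0142
w 439 [0.5903 0.0883 0.0839] [0.5845 0.0818 0.0781] [0.5963 0.0936 0.0861]
[0.73453072 0.01463188 0.07      ]
```

View pics/l1.png

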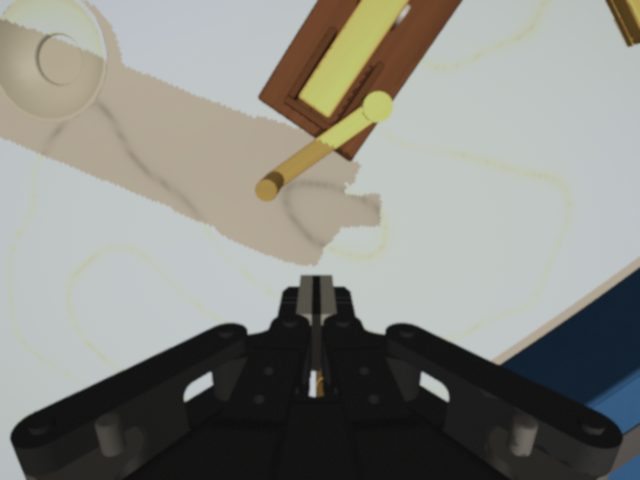

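The pin top is at about (266,190) in the picture and measures (0.590, 0.088, 0.085), which matches the given 85 mm. The closed tips are narrow, so I'll straddle the pin instead, turning the closing line along its path.

```bash
python3 drive.py '0 0 0 0 0 0.14;0 0 0 0 0 0.28;0 0 0 0 0 0.42;0 0 0 0 0 0.56;0 0 0 0 0 0.7' 0.04
python3 drive.py '0 0 0 0 0 0.14;0 0 0 0 0 0.28;0 0 0 0 0 0.42;0 0 0 0 0 0.56;0 0 0 0 0 0.7'
python3 drive.py '0 0 0 0 0 0.14;0 0 0 0 0 0.17;0 0 0 0 0 0.17;0 0 0 0 0 0.17'
python3 s.py
cat > arc.py <<'E'
from tip import *
o=r.get_obs();R=Ro.from_rotvec(o['orientation']).as_matrix()
H=np.array([.5966,.1655]);P=np.array([.5904,.0879])
H=P+(H-P)/np.linalg.norm(H-P)*.077
a0=np.arctan2(*(P-H)[::-1]);a1=np.radians(-163.4)
print('hinge',H,np.degrees(a0),'lever',a0-a1)
g=lambda p:((np.r_[p,0]-np.r_[o['tcp_pos'][:2],0])@R)[:2].round(4)
print('pin in tool',g(P))
for k in range(0,13):
    a=a0+(a1-a0)*k/10;print(k,np.round(a-a1,2),g(H+.077*np.array([np.cos(a),np.sin(a)]))-g(P))
E
python3 arc.py
```

```text
clock: 18.1
tcp_pos: [0.6386, 0.0835, 0.2008]
orientation: [2.01, 2.415, -0.0]
contact_force: [-0.2, -0.2, -0.6]
grip_width: 0.0399
gripper_force: 0.0
clock: 18.6
tcp_pos: [0.6386, 0.0836, 0.2009]
orientation: [2.716, 1.579, 0.0]
contact_force: [-1.2, -0.3, -0.0]
grip_width: 0.0398
gripper_force: 0.0
clock: 19.0
tcp_pos: [0.6386, 0.0834, 0.2008]
orientation: [2.834, 1.357, -0.0]
contact_force: [-0.2, 0.5, -0.0]
grip_width: 0.04
gripper_force: 0.0
19.0 [-0.124  0.537 -0.142  1.715  0.093  0.896 -0.981] [0.6386 0.0834 0.2008] [ 2.834  1.357 -0.   ] [-0.2  0.5 -0. ] 0.04 0.0
y ang -38.8 z [-0. -0. -1.]
hinge [0.59653252 0.16465541] -94.56805199342755 lever 1.201344123276237
pin in tool [-0.0268 -0.0404]
0 1.2 [0. 0.]
1 1.08 [-0.0047 -0.0079]
2 0.96 [-0.0085 -0.0164]
3 0.84 [-0.0112 -0.0252]
4 0.72 [-0.0128 -0.0343]
5 0.6 [-0.0133 -0.0435]
6 0.48 [-0.0127 -0.0528]
7 0.36 [-0.0111 -0.0618]
8 0.24 [-0.0083 -0.0707]
9 0.12 [-0.0045 -0.0791]
10 0.0 [ 0.0003 -0.087 ]
11 -0.12 [ 0.006  -0.0943]
12 -0.24 [ 0.0125 -0.1008]
```

```bash
python3 drive.py '-0.0268 -0.0404 0 0 0 0;-0.0268 -0.0404 0 0 0 0;-0.0268 -0.0404 0.035 0 0 0;-0.0268 -0.0404 0.035 0 0 0;-0.0268 -0.0404 0.035 0 0 0'
python3 arc.py | sed -n 2p
python3 drive.py '0 0 0.02 0 0 0;0 0 0.039 0 0 0;0 0 0.039 0 0 0;0 0 0.039 0 0 0' 0.022
python3 s.py;python3 arc.py | sed -n 2p
```

```text
clock: 19.5
tcp_pos: [0.5902, 0.0877, 0.1658]
orientation: [-2.834, -1.354, 0.003]
contact_force: [0.0, 0.3, 0.3]
grip_width: 0.0405
gripper_force: 0.0
pin in tool [0.0003 0.0001]
clock: 19.9
tcp_pos: [0.5911, 0.088, 0.128]
orientation: [2.835, 1.354, 0.001]
contact_force: [-0.1, -0.1, -0.3]
grip_width: 0.0217
gripper_force: 0.0
19.9 [-0.146  0.57  -0.139  1.87   0.115  0.709 -1.032] [0.5911 0.088  0.128 ] [2.835e+00 1.354e+00 1.000e-03] [-0.1 -0.1 -0.3] 0.0217 0.0
y ang -39.0 z [ 0.001  0.    -1.   ]
pin in tool [-0.0005 -0.0005]
```

```bash
python3 drive.py '-0.005 -0.008 0 0 0 0;-0.009 -0.0165 0 0 0 0;-0.0115 -0.025 0 0 0 0;-0.013 -0.0343 0 0 0 0;-0.0135 -0.0435 0 0 0 0'
python3 drive.py '0.0006 -0.0093 0 0 0 0;0.0022 -0.0183 0 0 0 0;0.005 -0.0272 0 0 0 0;0.0088 -0.0356 0 0 0 0;0.0136 -0.0435 0 0 0 0'
python3 drive.py '0.002 -0.003 0 0 0 0;0.003 -0.005 0 0 0 0;0.003 -0.005 0 0 0 0'
python3 s.py
python3 - <<'E'
from tip import *
o=r.get_obs();c=camera_info("wrist");a,d=grab_frame("wrist");C=cloud("w",c,d)
Q=C[(abs(C[...,0]-.523)<.04)&(abs(C[...,1]-.1435)<.04)&(C[...,2]>.076)&(C[...,2]<.09)]
print(len(Q),Q.mean(0).round(4),Q.min(0).round(4),Q.max(0).round(4))
E
```

```text
clock: 20.4
tcp_pos: [0.5471, 0.1052, 0.1271]
orientation: [-2.835, -1.354, 0.0]
contact_force: [0.3, -1.1, 0.8]
grip_width: 0.0222
gripper_force: 0.5
clock: 20.9
tcp_pos: [0.5225, 0.1436, 0.1269]
orientation: [-2.835, -1.354, 0.0]
contact_force: [0.8, -0.2, 0.2]
grip_width: 0.0218
gripper_force: 0.3
clock: 21.2
tcp_pos: [0.5213, 0.148, 0.127]
orientation: [2.835, 1.353, 0.001]
contact_force: [1.2, -0.6, -0.7]
grip_width: 0.0223
gripper_force: 0.9
21.2 [-0.274  0.503 -0.148  2.003  0.12   0.643 -1.18 ] [0.5213 0.148  0.127 ] [2.835e+00 1.353e+00 1.000e-03] [ 1.2 -0.6 -0.7] 0.0223 0.8508684486150742
y ang -39.0 z [ 0.001 -0.    -1.   ]
2505 [0.5242 0.149  0.0828] [0.5047 0.1313 0.076 ] [0.544  0.1687 0.09  ]
```

```bash
python3 drive.py '0.001 -0.0015 0 0 0 0;0.0022 -0.003 0 0 0 0;0.0022 -0.003 0 0 0 0'
python3 drive.py '0.001 -0.0015 0 0 0 0;0.0022 -0.003 0 0 0 0;0.0022 -0.003 0 0 0 0'
python3 s.py
```

```text
clock: 21.55
tcp_pos: [0.5211, 0.1486, 0.1269]
orientation: [2.834, 1.347, -0.0]
contact_force: [4.9, -8.7, -1.2]
grip_width: 0.0221
gripper_force: 4.4
clock: 21.85
tcp_pos: [0.521, 0.1491, 0.1269]
orientation: [2.833, 1.342, -0.002]
contact_force: [6.4, -15.9, -0.9]
grip_width: 0.022
gripper_force: 7.7
21.85 [-0.285  0.503 -0.141  2.003  0.124  0.644 -1.194] [0.521  0.1491 0.1269] [ 2.833e+00  1.342e+00 -2.000e-03] [  6.4 -15.9  -0.9] 0.022 7.728241682052612
y ang -39.3 z [ 0.002 -0.006 -1.   ]
```

It is against the stop (16 N). Back off, open, lift clear and check.

```bash
python3 drive.py '-0.0025 0.0035 0 0 0 0;-0.0025 0.0035 0 0 0 0;-0.0025 0.0035 0 0 0 0;-0.0025 0.0035 0 0 0 0' 0.04
python3 drive.py '0 0 -0.02 0 0 0;0 0 -0.06 0 0 0;0 0 -0.1 0 0 0;0 0 -0.12 0 0 0;0 0 -0.12 0 0 0'
python3 drive.py '0 0.04 0 0 0 0;0 0.08 0 0 0 0;0 0.12 0 0 0 0;0 0.12 0 0 0 0;0 0.12 0 0 0 0'
python3 s.py
python3 - <<'E'
from h import *
c=camera_info("top");b,e=grab_frame("top");T=cloud("t",c,e);a,d=grab_frame("scene");S=cloud("s",camera_info("scene"),d)
for n,X in(("t",T),("s",S)):
    Q=X[(abs(X[...,0]-.523)<.04)&(abs(X[...,1]-.1435)<.04)&(X[...,2]>.06)&(X[...,2]<.09)]
    if len(Q): print(n,len(Q),Q.mean(0).round(4))
save("fin",np.hstack([cv2.resize(b[220:300,205:312],(400,300),interpolation=2),cv2.resize(a[235:355,310:470],(400,300))]))
E
```

```text
clock: 22.25
tcp_pos: [0.5198, 0.1521, 0.1269]
orientation: [-2.834, -1.355, -0.0]
contact_force: [-0.7, -0.1, 0.2]
grip_width: 0.0401
gripper_force: 0.0
clock: 22.75
tcp_pos: [0.5215, 0.1526, 0.2504]
orientation: [2.834, 1.355, 0.01]
contact_force: [0.3, 0.7, -0.2]
grip_width: 0.0399
gripper_force: 0.0
clock: 23.25
tcp_pos: [0.613, 0.0754, 0.2453]
orientation: [-2.835, -1.351, 0.003]
contact_force: [0.0, -0.1, -0.2]
grip_width: 0.0401
gripper_force: 0.0
23.25 [-0.129  0.447 -0.125  1.747  0.066  0.954 -0.961] [0.613  0.0754 0.2453] [-2.835 -1.351  0.003] [ 0.  -0.1 -0.2] 0.0401 0.0
y ang -39.0 z [-0.002 -0.    -1.   ]
s 54 [0.5254 0.1451 0.0757]
```

View pics/fin.png

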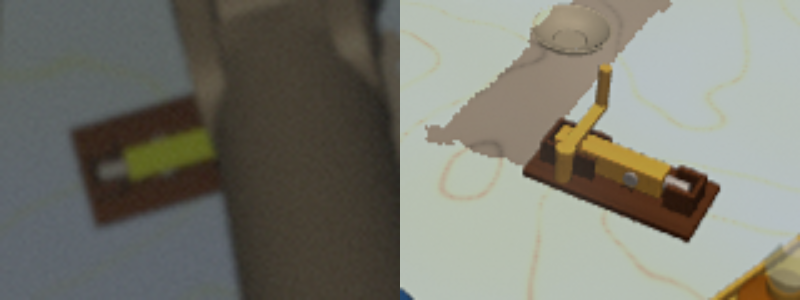

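The scene panel shows the lever shut across the packed atomiser, pin at (605,85), and the pin measures where the shut position should be.

```bash
python3 drive.py '0 0 0 0 0 0;0 0 0 0 0 0'; python3 -c "
from bench import r, workorder, grab_frame, camera_info
print(workorder.hand_in())"
```

```text
clock: 23.55
tcp_pos: [0.6127, 0.0769, 0.2469]
orientation: [-2.834, -1.356, 0.0]
contact_force: [-0.6, 0.0, 0.1]
grip_width: 0.0402
gripper_force: 0.0
the job is handed in; nothing more can be done
None
```

I handed the job in at 23.6 s: the atomiser is packed in the cradle, nozzle in the notch, and the lever is pushed against its stop; I let go of the atomiser once on the counter to pinch it again nearer the fingertips, and the hand-in gave no verdict.

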